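# Hang the instrument holder on its keyhole screw

### The arm

A 7-joint arm with a two-finger parallel gripper is mounted at the origin on the work surface. World frame = base frame: x ahead of the robot, y to its left, z up, the work surface at z = 0. Lengths are in mm, angles in degrees, forces in N, time in s.
With the tool pointing down it reaches from about 350 to 900 mm from the base axis. Payload 19.9 kg.
Tool frame: the origin (TCP) lies midway between the tips of the shut fingers; the grasp point (between the pads) lies 19 mm behind it; z points along the fingers, y is the line along which they close (so a half turn about z gives the same grasp; the last joint's range is limited). The gripper opens to 94 mm and grips with 3 to 60 N. Pads are 16 mm wide; open, the fingers measure 119 mm over their backs; the gripper's body (75 mm by 177 mm) begins 78 mm behind the grasp point.
Start: joints at [71.075, 23.915, -0.59, 92.452, 0.269, 63.638, -3.037], TCP at [177.995, -599.096, 205.425] pointing down, gripper open.
Joint ranges: [-161.28, 161.28], [-22.2, 115.67], [-73.04, 71.86], [3.21, 147.25], [-68.34, 248.33], [10.77, 114.83], [-161.83, 161.83]. Speed limits (degrees/s): [108.29, 108.29, 136.94, 136.94, 172.46, 172.46, 172.46].

### API

Orientations are given as [roll, pitch, yaw] about the fixed x, y, z axes, in that order (R = Rz(yaw) Ry(pitch) Rx(roll)).
In Python, from workcell import get_obs, capture, get_calibration, close_job, trace, spot_point gives the robot as it stands.
- The arm moves only by the tool step_arm, never from a script. Its argument "motion" is a list of rows, each a list of 7 numbers: the opening in per cent of the stroke, from 0 (shut) to 100 (fully open), then the shift along the tool's x, y, z in m, then the turn, a rotation vector about the tool's x, y, z in degrees. A call has 1 to 10 rows; each row shifts and turns the commanded pose from where the row before left it, along the tool's axes as they then stand; what a row does not reach is not made up. A row lasts 1/10 s, in which the tool goes at most 50 mm and 8.59 degrees, less where a joint would pass 70% of its speed; a pose out of reach is approached as far as the arm can. A call with a gripper value outside its range is refused whole. The fingers move at their own pace and stop on an object; "squeeze" is the grip in N (left out, the last holds). Time passes only in rows, so rows that do not move let the fingers close. It gives the time, the measured TCP pose, the force, the opening and the grip force at its end, in the units of the state.
- get_obs(): the state, without advancing time (a new reading comes with each control period).
- capture(name): name is "scene" or "top" or "wrist"; returns (picture, depth): 400x640x3 uint8, red, green, blue; 400x640 float32, mm along the optical axis (not along the pixel's ray), 0 where there is no reading.
- get_calibration(name): a dict with "camera_matrix" (3x3 intrinsics, pixels), "rvec" (rotation vector, rad) and "tvec" (3), from world to camera coordinates, as OpenCV has them. Camera axes: x right, y down, z forward; pixel columns grow to the right and rows downward; lengths in mm; the calibration is good to about 2 mm. A picture is of the moment at which its call begins: read the wrist's pose just before it. get_calibration takes no time and is no camera call; for the wrist camera it gives the pose at the moment of the call.
- close_job(): hands the job in; it is judged then, once.
Trained networks look in the newest picture that a camera, given by its name, has taken for a name from the list of things; names that differ only in an ending like _2 or _b are one class to them, and where a whole thing is asked for, a point or a joint stands for the part that bears it (a point fixed in the world has none). Each returns a list of dicts, best first, with "confidence" (0 to 1); they miss things now and then, are a little off and sometimes report something else, mostly with a low value. They report only what shows in the picture. A call takes as long as a camera call. They do not tell look-alikes from the thing itself.
- trace(camera, name): "region" (400x640 bool, what is visible of it).
- spot_point(camera, name): "position" ([x, y, z] in mm, in the coordinates of the camera as it stood for that picture, good to about 4 mm: a listed point, or the origin of a listed thing).
The state is a dict: "t": time; "q": joint angles; "joint_velocities": joint speeds; "joint_efforts": joint torques, N m; "position": TCP position; "orientation": TCP orientation; "wrist_force": force on the tool from outside, world axes, zero at the start; "moment": the same for the moment, N m; "finger_gap": opening from 0.0 (shut) to 1.0 (fully open); "finger_force": force on a finger pad.
Only numpy, scipy, OpenCV 4.12 (cv2) and the standard library are available. Lean on these libraries where they do the work, as an engineer would, in place of code of your own. Each camera call takes 0.05 s, during which the arm holds its last target. There are 200 camera calls.

### The job

Take the grey instrument holder out of the dissecting tray and hang it on the screw of the low oak divider: bring the wide part of the keyhole over the screw head until the holder's back is flat against the divider, then draw it straight down until it is locked fully home, and leave it hanging there upright. Feel for the screw gently, without forcing anything, and do not disturb the jar, the dish or the probe.

Things in the scene. Friction and masses are not known exactly. Their poses are not given: they have to be found in the camera images.
- holder: Grey metal holder, open-topped box 50 deep (x), 46 wide (y), 112 high (z) mm, 0.18-0.35 kg, standing in the tray. Origin: centre of its underside; +x points out of its low front (45 mm high), -x out of its back. Back wall (4 mm, outer face at x = -25) and side walls (3 mm, outer faces 46 apart) are 112 high; grip it across the side walls from above, 70 to 95 mm above the underside.
- hole (a point): Centre of the keyhole's wide part in the holder's back wall: an eight-sided through hole 20 mm across, centred at (-25, 0, 80) mm in the holder's frame, on the back's outer face; a slot 9 mm wide runs UP from it and ends 101 mm above the underside. Axes as the holder's.
- seat (a point): where the centre of the screw's shank lies in the slot when the holder is fully home: on the outer face of the holder's back at (-25, 0, 98) mm in the holder's frame, 18 mm above the hole's centre; axes as the holder's
- board: Low oak divider fixed to the bench, 20 thick (x), 260 wide (y), 174 high (z) mm, foot on its -x side. Origin: centre of its underside. On its +x face (x = 10) a flush dark rail 160 mm above the bench carries a steel screw along +x: head 16 across, 4 thick, outer face 11 mm and underside 7 mm before the board's face; shank 6 across. More than 40 N of push from the holder damages the rail.
- mount (a point): Point on the board's +x face, on its vertical centre line at the screw's exact height (160 mm above the bench). Axes as the board's, +x out of the face. NOT the screw: that is clamped anywhere up to 14 mm to either side (y), not measured, to be seen or felt. With the holder home, its axes are parallel to these and its underside is 62 mm above the bench.
- tray: Fixed aluminium dissecting tray 330 (x) by 240 (y) by 30 (z) mm, wall and floor 4 to 5 mm thick; origin at the centre of its underside. The holder starts standing in it.
- jar: bystander: amber glass jar with black cap, 56 mm across, 90 mm high, standing on the bench in front of the board, off to its +y side; origin at the centre of its underside
- dish: bystander: white ceramic dish 76 mm across, 25 mm high, on the bench in front of the board, off to its -y side; origin at the centre of its underside
- probe: bystander: dissecting probe lying in the tray, 150 mm long, wooden handle 9 mm thick; origin under the rod, 75 mm from each end, length along its x
Mind the look-alikes: they are no part of the job. What is shaped like the holder but blue or pink is not meant.

How it is judged:
By the outcome, as a careful person would: the job done as asked, in the order asked, and still so for the second after the job is handed in, with the robot touching nothing.
It also fails if it takes over 64 s, if anything falls off the work surface, if the arm or the gripper's body presses on something with over 40 N, if the wrist force passes 120 N, or if a joint passes its speed limit or range.

## Working session

There is one attempt and no reset: what is moved stays moved. The work goes in short steps, Python scripts to look and compute and a tool call to move; the robot and the scene stay as the last step left them, time stands still between calls to the robot, and variables do not carry over. Pictures are saved under pics/ and viewed, at most 10 in all, crops included, and the job is handed in when it is done.

Besides the shell and the picture viewer there is one more tool, called after "Emit:" as a command line: name --pt "numbers of a row" for each row, then --argument value for the rest. step_arm: Moves the arm, as the interface text tells. Its arguments: {"type":"object","properties":{"motion":{"type":"array","items":{"type":"array","items":{"type":"number"}}},"squeeze":{"type":"number"}},"required":["motion"]}

```bash
mkdir -p pics
cat > h.py <<'E'
import numpy as np, cv2
from workcell import *
def cam(n):
    c=get_calibration(n);R=cv2.Rodrigues(np.array(c["rvec"],float))[0];return np.array(c["camera_matrix"]),R,np.array(c["tvec"],float).ravel()
def toW(n,p,c=None):
    K,R,t=c or cam(n);return R.T@(np.array(p)-t)
def pix(n,P,c=None):
    K,R,t=c or cam(n);q=K@(R@np.array(P)+t);return q[:2]/q[2]
def cloud(d,c):
    K,R,t=c;v,u=np.mgrid[:d.shape[0],:d.shape[1]]
    p=np.stack([(u-K[0,2])/K[0,0]*d,(v-K[1,2])/K[1,1]*d,d],-1)
    return (p-t)@R
def save(n,im): cv2.imwrite("pics/"+n+".png",im[...,::-1])
E
python3 - <<'E'
from h import *
o=get_obs();print(o["orientation"],o["position"],o["t"])
ims=[]
for n in("scene","top"):
    c=cam(n);im,d=capture(n);np.savez(n,im=im,d=d);ims.append(im)
    for k in("holder","hole","board","mount","tray","jar","dish","probe"):
        for r in spot_point(n,k)[:4]:
            W=toW(n,r["position"],c);print(n,k,round(r["confidence"],2),W.round(),pix(n,W,c).round())
save("s1",ims[0]);save("t1",ims[1])
E
```

```text
[-1.79928804e+02  5.76169158e-03  1.65476691e+01] [ 177.87895547 -598.75422971  204.80538848] 0.0
scene holder 0.93 [ 491. -391.    1.] [211. 190.]
scene holder 0.93 [379.  30.  -0.] [355. 194.]
scene holder 0.6 [ 512. -150.    7.] [283. 207.]
scene hole 0.98 [ 485. -151.   82.] [285. 180.]
scene hole 0.94 [ 505. -415.   78.] [198. 170.]
scene hole 0.71 [399.  50.  82.] [362. 176.]
scene hole 0.68 [ 757. -149.   77.] [245. 243.]
scene board 0.93 [546. 197.  -4.] [401. 242.]
scene mount 0.73 [551. 194. 156.] [406. 194.]
scene mount 0.32 [ 504. -172.    1.] [277. 206.]
scene tray 0.62 [ 505. -173.   -1.] [277. 206.]
scene jar 0.85 [668. 319.   2.] [443. 283.]
scene dish 0.64 [638.  68.   2.] [345. 253.]
scene dish 0.48 [672. 320.   3.] [443. 284.]
scene probe 0.5 [ 495. -262.    3.] [250. 198.]
scene probe 0.48 [637.  68.  -1.] [345. 253.]
top holder 0.8 [ 753. -180.    0.] [389. 133.]
top holder 0.67 [ 512. -146.    3.] [376. 226.]
top holder 0.64 [ 491. -394.   -4.] [475. 237.]
top holder 0.63 [385.  30.   0.] [303. 276.]
top hole 0.92 [ 759. -152.   82.] [382. 120.]
top hole 0.88 [399.  51.  80.] [292. 270.]
top hole 0.68 [ 483. -149.   82.] [380. 236.]
top hole 0.56 [ 505. -418.   77.] [497. 229.]
top board 0.85 [544. 200.   0.] [238. 210.]
top board 0.4 [550. 200. 160.] [223. 198.]
top mount 0.66 [552. 198. 158.] [224. 197.]
top tray 0.96 [ 504. -174.    3.] [387. 230.]
top jar 0.83 [672. 319.   5.] [193. 159.]
top dish 0.87 [632.  70.   1.] [291. 177.]
top dish 0.3 [ 486. -152.   84.] [382. 234.]
```

View pics/s1.png

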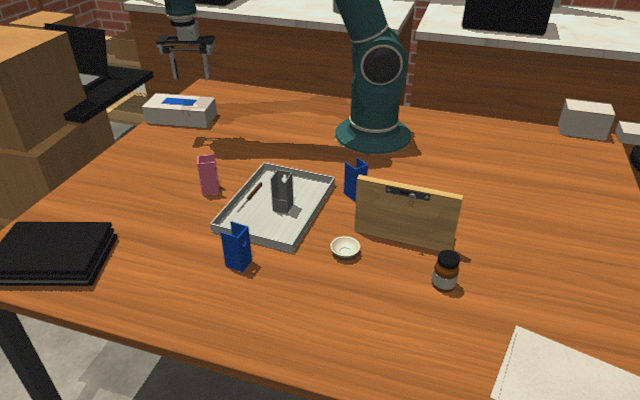

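View pics/t1.png

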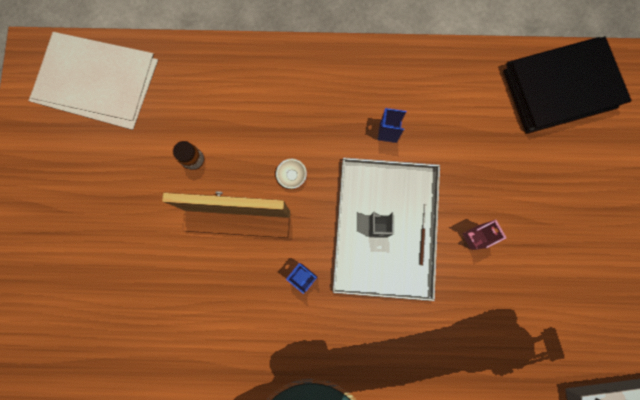

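Candidates in the scene picture: the grey holder in the tray (283,190), top (382,225); blue ones at (237,247) and (355,178); a pink one at (208,175). I choose the grey one in the tray. The board has its screw near scene (412,196), the dish is at (345,248), the jar at (447,270) and the probe at (250,195).

Run:
```python
from h import *
Z=np.load("top.npz");S=np.load("scene.npz")
ct,cs=cam("top"),cam("scene")
for n,Q,c in(("top",Z,ct),("scene",S,cs)):
    P=cloud(Q["d"],c).reshape(-1,3);ok=(Q["d"]>0).ravel()
    m=ok&(abs(P[:,0]-510)<50)&(abs(P[:,1]+148)<50)&(P[:,2]>30)&(P[:,2]<125)
    h=P[m];print(n,"holder",m.sum(),h.min(0),h.max(0))
    top=h[h[:,2]>104]
    if len(top)>5: print(cv2.minAreaRect(top[:,:2].astype(np.float32)))
    top=h
    print(cv2.minAreaRect(top[:,:2].astype(np.float32)))
    m=ok&(abs(P[:,0]-545)<60)&(abs(P[:,1]-198)<150)&(P[:,2]>165)&(P[:,2]<185)
    print("boardtop",m.sum(),cv2.minAreaRect(P[m][:,:2].astype(np.float32)) if m.sum()>5 else 0,P[m].max(0),P[m].min(0))
P=cloud(S["d"],cs).reshape(-1,3)
m=(abs(P[:,0]-555)<30)&(abs(P[:,1]-198)<115)&(P[:,2]>30)&(P[:,2]<140)
A=P[m];f=np.linalg.lstsq(np.c_[A[:,1]-198,A[:,2]-100,np.ones(len(A))],A[:,0],rcond=None)[0]
r=A[:,0]-np.c_[A[:,1]-198,A[:,2]-100,np.ones(len(A))]@f
print("face",f,np.degrees(np.arctan(-f[0])),r.std())
a=cv2.resize(S["im"][170:220,345:475],None,fx=6,fy=6,interpolation=2)
b=cv2.resize(S["im"][160:220,260:310],None,fx=5,fy=5,interpolation=2)
o=np.zeros((600,780,3),np.uint8);o[:300]=a;o[300:,:250]=b
b=cv2.resize(Z["im"][205:255,360:410],None,fx=6,fy=6,interpolation=2);o[300:,250:550]=b
b=cv2.resize(Z["im"][185:215,200:223+15],None,fx=6,fy=6,interpolation=2);o[300:480,552:552+228]=b
save("c1",o)
```

```text
top holder 353 [ 484.2979903  -174.13915597   31.01641299] [ 535.06578412 -128.63382615  120.32906754]
((509.4265441894531, -151.3848876953125), (49.9184455871582, 45.241912841796875), 0.5727723240852356)
((509.6686706542969, -151.28903198242188), (50.53855895996094, 45.42879104614258), 0.5727723240852356)
boardtop 1190 ((546.582763671875, 196.74356079101562), (259.89556884765625, 30.264284133911133), 87.47655487060547) [562.06735904 326.70307685 180.14635823] [526.75093312  66.83709338 165.09709591]
scene holder 657 [ 483.36292467 -176.91918548   30.18819762] [ 540.78036417 -126.91607351  117.60147267]
((511.5654296875, -152.0762481689453), (49.49883270263672, 54.57672119140625), 88.14675903320312)
((511.81402587890625, -151.9762725830078), (49.831539154052734, 57.368927001953125), 89.34762573242188)
boardtop 781 ((546.8720703125, 196.27462768554688), (259.17486572265625, 35.11281204223633), 87.9665298461914) [564.94611477 325.90674879 177.57368878] [525.43384079  66.61442701 165.00196875]
face [ 4.09533621e-02 -1.14778608e-04  5.52415031e+02] -2.345144314645714 1.9599748060614322
```

View pics/c1.png

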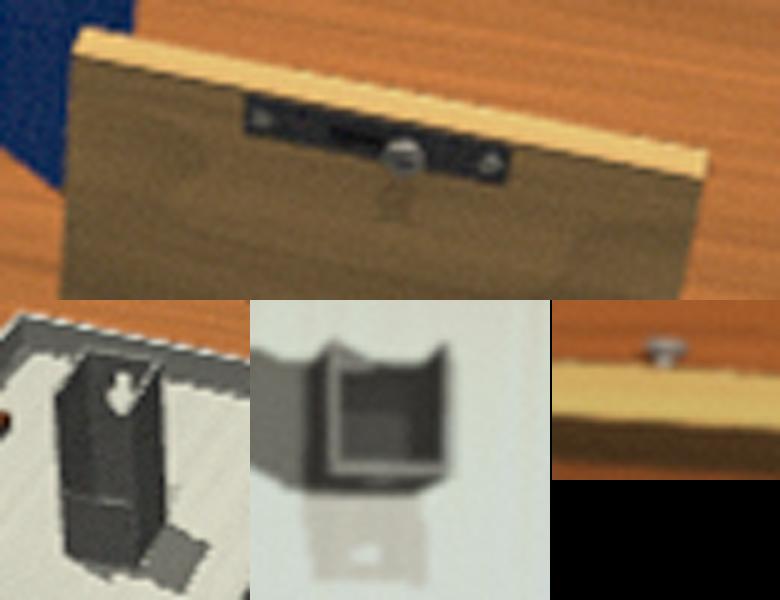

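Emit:
step_arm --pt "100 0 0 0 0 0 8" --pt "100 0 0 0 0 0 8" --pt "100 0.028 -0.037 0 0 0 0" --pt "100 0.028 -0.037 0 0 0 0" --pt "100 0.028 -0.037 0 0 0 0" --pt "100 0.028 -0.037 0 0 0 0" --pt "100 0.028 -0.037 0 0 0 0" --pt "100 0.028 -0.037 0 0 0 0" --pt "100 0.028 -0.037 0 0 0 0" --pt "100 0.028 -0.037 0 0 0 0"

```text
t: 1.9
position: [400.0, -299.4, 205.7]
orientation: [180.0, -0.0, 0.5]
wrist_force: [0.7, -0.2, 0.0]
finger_gap: 1.002
finger_force: 0.0
```

Run:
```python
from h import *
c=cam("scene");K,R,t=c
d=R.T@np.linalg.inv(K)@np.array([412.3,195.8,1]);o=-R.T@t
n=np.array([1,-.041,0]);p0=np.array([552.4+11,198,160])
s=n@(p0-o)/(n@d);print("screw face",o+s*d)
c=cam("top");K,R,t=c
d=R.T@np.linalg.inv(K)@np.array([200+113/6,185+52/6,1]);o=-R.T@t
s=(165-o[2])/d[2];print("screw from top",o+s*d)
```

```text
screw face [563.95075417 211.4330286  162.83267828]
screw from top [558.32498042 208.90076737 165.        ]
```

Emit:
step_arm --pt "100 0.028 -0.037 0 0 0 0" --pt "100 0.028 -0.037 0 0 0 0" --pt "100 0.028 -0.037 0 0 0 0" --pt "100 0.027 -0.036 0 0 0 0" --pt "100 0 0 0 0 0 0"

```text
t: 2.4
position: [511.5, -147.4, 205.6]
orientation: [-179.9, -0.1, 1.0]
wrist_force: [0.1, -0.5, -0.1]
finger_gap: 0.999
finger_force: 0.0
```

Run:
```python
from h import *
print(get_obs()["position"],get_obs()["orientation"])
c=cam("wrist");im,d=capture("wrist");save("w1",im)
K,R,t=c;print("cam",-R.T@t,R[2])
P=cloud(d,c).reshape(-1,3);m=(d>0).ravel()&(abs(P[:,0]-510)<45)&(abs(P[:,1]+150)<45)
for lo,hi in((100,130),(40,130)):
    h=P[m&(P[:,2]>lo)&(P[:,2]<hi)];print(len(h),h.min(0),h.max(0),cv2.minAreaRect(h[:,:2].astype(np.float32)))
for r in spot_point("wrist","holder")[:2]+spot_point("wrist","hole")[:2]: print(r["confidence"],toW("wrist",r["position"],c))
```

```text
[ 511.54526804 -147.36924574  205.57113819] [-1.79899491e+02 -7.09629153e-02  9.64119627e-01]
cam [ 579.58935183 -146.61269031  385.03153201] [-0.23165915 -0.00209179 -0.97279477]
831 [ 485.33040595 -173.92154526  100.06765438] [ 535.83020537 -127.91550895  118.05057034] ((510.53704833984375, -150.9246826171875), (50.4971809387207, 45.937171936035156), 0.12236376851797104)
1839 [ 485.33040595 -173.92154526   40.03733939] [ 536.02878403 -127.57631467  118.05057034] ((510.5067138671875, -150.8033905029297), (50.726478576660156, 45.98394775390625), 0.5441091060638428)
0.96 [383.00511831  29.84343837   2.59878789]
0.9 [ 507.60398105 -150.01661235    0.96613432]
0.96 [ 502.41425485 -417.37974611   79.25758626]
0.83 [ 485.10757637 -149.33978045   85.26971476]
```

View pics/w1.png

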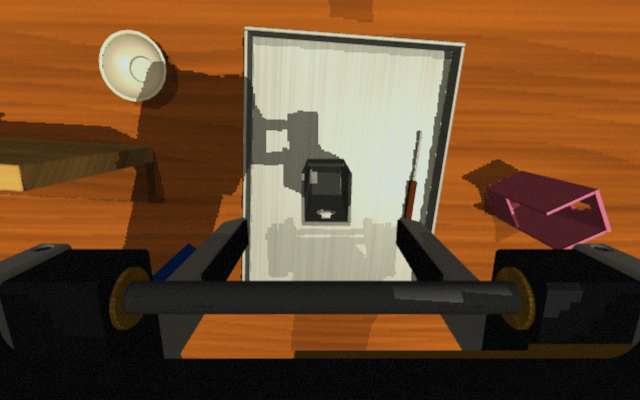

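The wrist picture shows the grey holder at (327,190), front toward +x, with the probe at (412,180), clear of the fingers. Descending.

Emit:
step_arm --pt "100 -0.001 0.0036 0.02 0 0 0" --pt "100 0 0 0.03 0 0 0" --pt "100 0 0 0.03 0 0 0" --pt "100 0 0 0.03 0 0 0" --pt "100 0 0 0.0265 0 0 0" --pt "100 0 0 0 0 0 0"

```text
t: 3.15
position: [505.3, -157.4, 66.3]
orientation: [-179.9, 0.3, 0.4]
wrist_force: [-0.2, -0.4, 1.7]
finger_gap: 1.0
finger_force: 0.0
```

Emit:
step_arm --pt "20 0 0 0 0 0 0" --pt "20 0 0 0 0 0 0" --pt "20 0 0 0 0 0 0" --pt "20 0 0 0 0 0 0" --pt "20 0 0 0 0 0 0" --pt "20 0 0 0 0 0 0" --pt "20 0 0 0 0 0 0" --pt "20 0 0 0 0 0 0" --squeeze 25

```text
t: 3.95
position: [508.0, -156.1, 69.1]
orientation: [-180.0, -0.0, 0.6]
wrist_force: [0.2, 4.3, 4.5]
finger_gap: 0.495
finger_force: 24.7
```

Emit:
step_arm --pt "20 0 0 -0.01 0 0 0" --pt "20 0 0 -0.02 0 0 0" --pt "20 0 0 -0.03 0 0 0" --pt "20 0.02 0 -0.03 0 0 0" --pt "20 0.04 0 -0.01 0 0 1.5" --pt "20 0.04 0 0 0 0 1.5" --pt "20 0.03 -0.01 0 0 0 0" --pt "20 0 -0.03 0 0 0 0" --pt "20 0 -0.04 0 0 0 0" --pt "20 0 -0.04 0 0 0 0"

```text
t: 4.95
position: [642.5, -37.4, 169.0]
orientation: [180.0, 0.1, -2.5]
wrist_force: [-0.3, -0.1, -2.4]
finger_gap: 0.489
finger_force: 25.0
```

Emit:
step_arm --pt "20 0 -0.04 0 0 0 0" --pt "20 0 -0.04 0 0 0 0" --pt "20 0 -0.04 0 0 0 0" --pt "20 0 -0.04 0 0 0 0" --pt "20 0 -0.04 0 0 0 0" --pt "20 0 -0.03 0 0 0 0" --pt "20 0 -0.01 0 0 0 0" --pt "20 0 0 0 0 0 0" --pt "20 0 0 0 0 0 0"

```text
t: 5.85
position: [653.3, 200.0, 168.9]
orientation: [179.9, 0.0, -2.5]
wrist_force: [-0.7, -0.1, -2.4]
finger_gap: 0.489
finger_force: 25.0
```

Run:
```python
from h import *
o=get_obs();print(o["position"],o["orientation"],o["wrist_force"],o["moment"],o["finger_gap"])
for n in("wrist","scene"):
    c=cam(n);im,d=capture(n);np.savez(n+"2",im=im,d=d)
    if n=="wrist":save("w2",im);np.savez("wc",K=c[0],R=c[1],t=c[2])
    for k in("holder","hole","mount"):
        for r in spot_point(n,k)[:2]: print(n,k,r["confidence"],toW(n,r["position"],c).round(1))
save("s2",cv2.resize(im[130:290,330:490],None,fx=3.5,fy=3.5,interpolation=2))
```

```text
[653.34235503 200.02356519 168.92061105] [ 1.79938376e+02  1.35688928e-02 -2.52618493e+00] [-0.69733988 -0.05731882 -2.41412736] [-0.0528026  -0.04290627 -0.01792155] 0.48891234051996885
wrist holder 0.82 [654.9 200.9 105.1]
wrist hole 0.86 [629.4 202.8 182. ]
wrist mount 0.93 [552.4 196.9 162. ]
scene holder 0.92 [ 4.882e+02 -3.942e+02 -1.000e-01]
scene holder 0.91 [655.6 201.1 106.7]
scene hole 0.98 [ 754.2 -150.8   81.8]
scene hole 0.89 [630.1 200.4 181.8]
scene mount 0.76 [549.8 197.5 156.8]
```

View pics/w2.png

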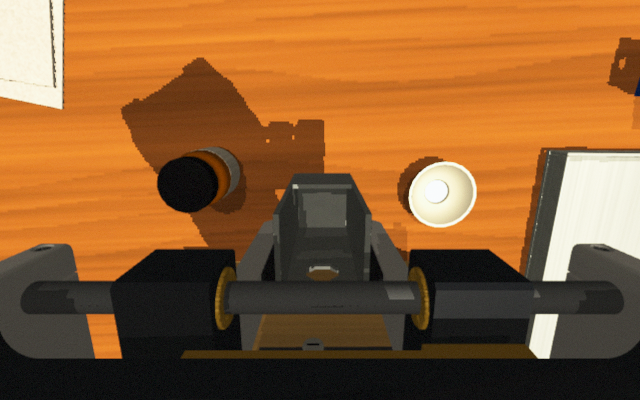

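View pics/s2.png

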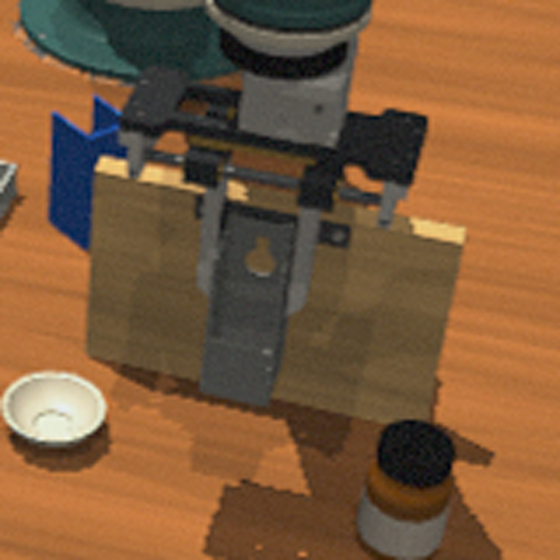

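The wrist picture shows the holder upright in the grip, its keyhole at (323,270), and the screw head visible at (313,346) below the gripper bar. In the scene crop it hangs straight. I'll measure both.

Run:
```python
from h import *
z=np.load("wrist2.npz");w=np.load("wc.npz");c=(w["K"],w["R"],w["t"]);d=z["d"]
P=cloud(d,c)
# screw points: in front of face, z 150..172
n=np.array([1,-.041,0])
s=(P-np.array([552.4,198,0]))@n
m=(d>0)&(abs(P[...,1]-200)<30)&(P[...,2]>150)&(P[...,2]<175)&(s>3)&(s<20)
q=P[m];print("screw",len(q),q.mean(0),q.min(0),q.max(0),np.argwhere(m).mean(0))
# board face top edge
m=(d>0)&(P[...,2]>165)&(P[...,2]<180)&(P[...,0]<575)&(abs(P[...,1]-200)<40);q=P[m];print("top",len(q),q.min(0),q.max(0))
# holder
m=(d>0)&(abs(P[...,0]-653)<40)&(abs(P[...,1]-200)<35)&(P[...,2]>200)&(P[...,2]<225);m[:240-60]=m[:180]
q=P[m];print("holder",len(q),q.min(0),q.max(0),np.percentile(q[:,1],[1,99]))
im=z["im"];o=cv2.resize(im[255:360,250:390],None,fx=5,fy=5,interpolation=2);save("c2",o)
for u in (303,313,323):
  r=c[1].T@np.linalg.inv(c[0])@np.array([u,344,1]);oo=-c[1].T@c[2];print(u,oo+r*(166-oo[2])/r[2])
```

```text
screw 236 [564.23285657 210.81331144 159.9901567 ] [560.44454032 203.13145579 152.20041367] [565.5901554  218.50662874 166.84955559] [343.84745763 312.5       ]
top 11 [564.25649293 206.70575794 165.25862637] [565.5901554  214.57952703 166.84955559]
holder 2739 [639.2185087  165.05059414 200.0083483 ] [681.95688545 234.80262882 224.9889501 ] [165.67031568 233.99852587]
303 [569.39166887 217.10634718 166.        ]
313 [569.07217864 210.03403237 166.        ]
323 [568.75266403 202.96117793 166.        ]
```

View pics/c2.png

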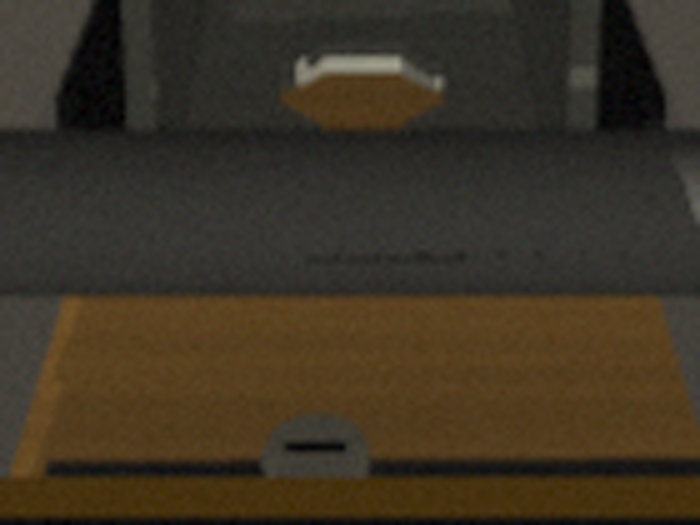

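Run:
```python
from h import *
w=np.load("wc.npz");c=(w["K"],w["R"],w["t"]);d=np.load("wrist2.npz")["d"];P=cloud(d,c)
oo=-c[1].T@c[2]
for u,v in((322.2,271),(322.2,269),(322.2,266)):
  r=c[1].T@np.linalg.inv(c[0])@np.array([u,v,1]);print(oo+r*(629-oo[0])/r[0])
print(P[264:278:2,322].round(1))
# inner floor/back wall row: side wall inner faces
for v in (262,272):
  print([ (u,*P[v,u].round(1)) for u in range(270,376,4)])
```

```text
[629.         200.88983154 172.91040569]
[629.         200.88382383 170.2251387 ]
[629.         200.87449973 166.05754689]
[[634.1 200.8 173.4]
 [632.7 200.9 173.3]
 [631.3 200.9 173.3]
 [553.6 204.1  27.7]
 [553.4 204.1  32. ]
 [553.4 204.1  36.8]
 [553.2 204.2  41. ]]
[(270, np.float64(661.9), np.float64(222.9), np.float64(224.9)), (274, np.float64(657.1), np.float64(223.0), np.float64(215.1)), (278, np.float64(657.0), np.float64(221.0), np.float64(215.2)), (282, np.float64(654.0), np.float64(220.1), np.float64(209.1)), (286, np.float64(645.8), np.float64(220.6), np.float64(192.6)), (290, np.float64(635.7), np.float64(221.2), np.float64(171.9)), (294, np.float64(635.6), np.float64(218.6), np.float64(172.1)), (298, np.float64(635.5), np.float64(216.0), np.float64(172.1)), (302, np.float64(635.3), np.float64(213.5), np.float64(171.9)), (306, np.float64(635.3), np.float64(210.9), np.float64(172.1)), (310, np.float64(635.3), np.float64(208.4), np.float64(172.2)), (314, np.float64(634.2), np.float64(205.9), np.float64(170.4)), (318, np.float64(635.0), np.float64(203.3), np.float64(172.1
[... 1920 characters left out ...]
34, np.float64(553.0), np.float64(190.3), np.float64(32.5)), (338, np.float64(632.2), np.float64(191.1), np.float64(181.1)), (342, np.float64(634.7), np.float64(188.9), np.float64(185.9)), (346, np.float64(634.3), np.float64(186.5), np.float64(185.4)), (350, np.float64(634.4), np.float64(184.2), np.float64(185.7)), (354, np.float64(633.8), np.float64(181.7), np.float64(184.9)), (358, np.float64(640.6), np.float64(180.8), np.float64(197.7)), (362, np.float64(648.8), np.float64(180.5), np.float64(213.1)), (366, np.float64(649.4), np.float64(178.7), np.float64(214.4)), (370, np.float64(651.9), np.float64(177.4), np.float64(219.1)), (374, np.float64(656.9), np.float64(177.1), np.float64(228.6))]
```

Screw head centre is about (564.5, 210.8, 160.0), hole centre about (631, 201, 183.8), board face x ≈ 553.6. So: 7 mm sideways, 24 mm down, then about 77 mm toward the board.

Emit:
step_arm --pt "20 0 -0.007 0.012 0 0 0" --pt "20 -0.01 0 0.0118 0 0 0" --pt "20 -0.015 0 0 0 0 0" --pt "20 -0.015 0 0 0 0 0" --pt "20 -0.01 0 0 0 0 0" --pt "20 -0.005 0 0 0 0 0" --pt "20 0 0 0 0 0 0" --pt "20 0 0 0 0 0 0" --pt "20 0 0 0 0 0 0"

```text
t: 7.15
position: [599.0, 211.0, 145.1]
orientation: [-180.0, -0.0, -2.5]
wrist_force: [0.7, -0.0, -2.8]
finger_gap: 0.489
finger_force: 25.0
```

Run:
```python
from h import *
o=get_obs();print(o["position"],o["orientation"],o["wrist_force"])
c=cam("wrist");im,d=capture("wrist");P=cloud(d,c)
save("c3",cv2.resize(im[235:360,250:390],None,fx=4,fy=4,interpolation=2))
for v in range(250,276,4): print(v,P[v,322].round(1))
s=(P-np.array([553.6,198,0]))@np.array([1,-.041,0])
m=(d>0)&(abs(P[...,1]-210)<14)&(P[...,2]>148)&(P[...,2]<175)&(s>7)&(s<15)
q=P[m];print(len(q),q.mean(0) if len(q) else 0)
```

```text
[599.00640491 210.98059517 145.06688108] [-1.79993688e+02 -5.95817225e-03 -2.47632949e+00] [ 0.7265499  -0.02521271 -2.76694227]
250 [580.7 211.7 130.2]
254 [580.9 211.7 137.2]
258 [580.7 211.7 142.8]
262 [580.7 211.7 148.6]
266 [578.5 211.8 149.8]
270 [553.  212.9 106.2]
274 [553.  212.9 112.9]
0 0
```

View pics/c3.png

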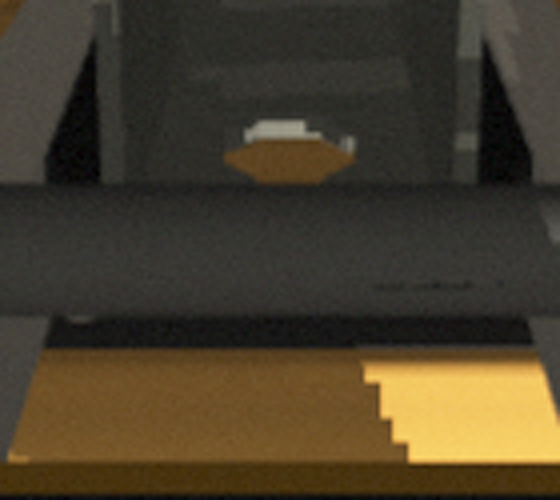

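Through the hole I still see the lit lower lip (crop 285,130); height is right (hole centre z ≈ 159.8), y is 1.5 mm too far. I'll correct that and feel forward.

Emit:
step_arm --pt "20 0 0.0015 0 0 0 0" --pt "20 -0.003 0 0 0 0 0" --pt "20 -0.003 0 0 0 0 0" --pt "20 -0.003 0 0 0 0 0" --pt "20 0 0 0 0 0 0" --pt "20 0 0 0 0 0 0"

```text
t: 7.8
position: [589.5, 210.0, 145.3]
orientation: [-180.0, -0.0, -2.4]
wrist_force: [0.2, 0.4, -3.5]
finger_gap: 0.485
finger_force: 25.0
```

Emit:
step_arm --pt "20 -0.001 0 0 0 0 0" --pt "20 -0.001 0 0 0 0 0" --pt "20 -0.001 0 0 0 0 0" --pt "20 -0.001 0 0 0 0 0" --pt "20 -0.001 0 0 0 0 0" --pt "20 0 0 0 0 0 0" --pt "20 0 0 0 0 0 0"

```text
t: 8.5
position: [584.5, 210.2, 145.2]
orientation: [-180.0, -0.0, -2.5]
wrist_force: [0.4, -0.3, -2.9]
finger_gap: 0.489
finger_force: 25.0
```

Emit:
step_arm --pt "20 -0.001 0 0 0 0 0" --pt "20 -0.001 0 0 0 0 0" --pt "20 -0.001 0 0 0 0 0" --pt "20 -0.001 0 0 0 0 0" --pt "20 0 0 0 0 0 0" --pt "20 0 0 0 0 0 0"

```text
t: 9.1
position: [580.4, 210.4, 145.2]
orientation: [-180.0, 0.0, -2.5]
wrist_force: [-0.2, -0.2, -2.9]
finger_gap: 0.488
finger_force: 25.0
```

Emit:
step_arm --pt "20 -0.001 0 0 0 0 0" --pt "20 -0.001 0 0 0 0 0" --pt "20 -0.001 0 0 0 0 0" --pt "20 0 0 0 0 0 0" --pt "20 0 0 0 0 0 0"

```text
t: 9.6
position: [577.5, 210.5, 145.2]
orientation: [-180.0, 0.0, -2.5]
wrist_force: [-0.1, 0.5, -3.1]
finger_gap: 0.491
finger_force: 25.0
```

Emit:
step_arm --pt "20 -0.0005 0 0 0 0 0" --pt "20 -0.0005 0 0 0 0 0" --pt "20 -0.0005 0 0 0 0 0" --pt "20 0 0 0 0 0 0" --pt "20 0 0 0 0 0 0"

```text
t: 10.1
position: [576.0, 210.6, 145.2]
orientation: [-180.0, 0.0, -2.5]
wrist_force: [-0.4, 0.3, -3.3]
finger_gap: 0.491
finger_force: 25.0
```

Emit:
step_arm --pt "20 -0.0005 0 0 0 0 0" --pt "20 0 0 0 0 0 0" --pt "20 0 0 0 0 0 0"

```text
t: 10.4
position: [575.7, 210.6, 145.2]
orientation: [-180.0, -0.0, -2.5]
wrist_force: [3.4, 0.5, -4.4]
finger_gap: 0.487
finger_force: 25.0
```

Emit:
step_arm --pt "20 -0.0005 0 0 0 0 0" --pt "20 0 0 0 0 0 0" --pt "20 0 0 0 0 0 0"

```text
t: 10.7
position: [575.7, 210.6, 145.2]
orientation: [-180.0, -0.1, -2.5]
wrist_force: [6.8, -0.0, -6.9]
finger_gap: 0.49
finger_force: 25.0
```

Run:
```python
from h import *
o=get_obs();print(o["position"],o["orientation"],o["wrist_force"],o["moment"])
c=cam("wrist");im,d=capture("wrist");P=cloud(d,c)
save("c4",cv2.resize(im[210:360,250:390],None,fx=4,fy=4,interpolation=2))
for v in range(246,276,3): print(v,P[v,322].round(1))
```

```text
[575.66521457 210.56496931 145.24499159] [-1.79974564e+02 -7.21407929e-02 -2.47126220e+00] [ 6.8350263  -0.01547309 -6.85233806] [ 0.16317285 -1.57673929  0.06295392]
246 [557.2 211.3 123.1]
249 [557.6 211.3 129.2]
252 [557.2 211.3 133.3]
255 [563.6 211.  151.9]
258 [564.1 211.  157.2]
261 [563.8 211.  160.6]
264 [564. 211. 165.]
267 [563.4 211.  167.3]
270 [561.9 211.1 168.1]
273 [557.1 211.3 162.7]
```

View pics/c4.png

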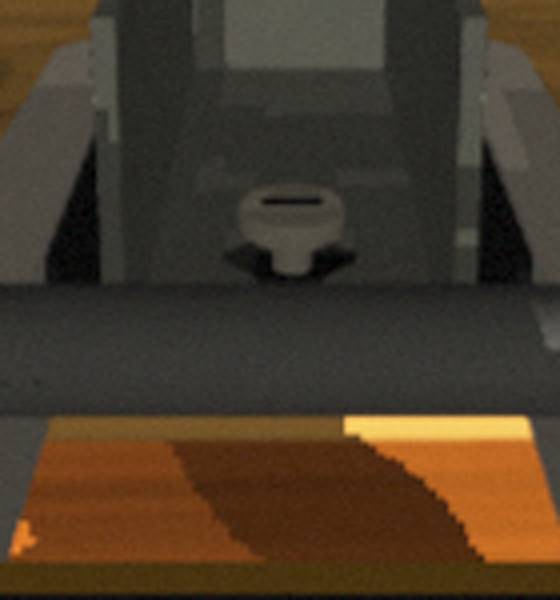

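The screw head is through the hole, centred (crop 291,210 against the hole at 290), back flush (inner face x = 557.2). I'll ease the push and draw down.

Emit:
step_arm --pt "20 0.0004 0 0 0 0 0" --pt "20 0 0 0.001 0 0 0" --pt "20 0 0 0.002 0 0 0" --pt "20 0 0 0.002 0 0 0" --pt "20 0 0 0.002 0 0 0" --pt "20 0 0 0.001 0 0 0" --pt "20 0 0 0 0 0 0" --pt "20 0 0 0 0 0 0"

```text
t: 11.55
position: [575.7, 210.6, 137.0]
orientation: [-180.0, -0.0, -2.5]
wrist_force: [6.6, -0.4, -2.7]
finger_gap: 0.485
finger_force: 25.0
```

Emit:
step_arm --pt "20 0 0 0.002 0 0 0" --pt "20 0 0 0.002 0 0 0" --pt "20 0 0 0.002 0 0 0" --pt "20 0 0 0.001 0 0 0" --pt "20 0 0 0.001 0 0 0" --pt "20 0 0 0 0 0 0" --pt "20 0 0 0 0 0 0"

```text
t: 12.25
position: [575.7, 210.6, 129.1]
orientation: [-180.0, -0.0, -2.5]
wrist_force: [6.7, -0.3, -1.8]
finger_gap: 0.485
finger_force: 25.0
```

Emit:
step_arm --pt "20 0 0 0.0005 0 0 0" --pt "20 0 0 0.0005 0 0 0" --pt "20 0 0 0.0005 0 0 0" --pt "20 0 0 0 0 0 0" --pt "20 0 0 0 0 0 0"

```text
t: 12.75
position: [575.8, 210.6, 127.7]
orientation: [-180.0, -0.0, -2.5]
wrist_force: [6.0, -0.3, -1.0]
finger_gap: 0.49
finger_force: 25.0
```

Emit:
step_arm --pt "20 0 0 0.0005 0 0 0" --pt "20 0 0 0.0005 0 0 0" --pt "20 0 0 0 0 0 0" --pt "20 0 0 0 0 0 0"

```text
t: 13.15
position: [575.7, 210.7, 126.9]
orientation: [-180.0, -0.0, -2.5]
wrist_force: [5.1, -0.3, 3.9]
finger_gap: 0.493
finger_force: 25.0
```

Emit:
step_arm --pt "20 0 0 0.0005 0 0 0" --pt "20 0 0 0 0 0 0" --pt "20 0 0 0 0 0 0"

```text
t: 13.45
position: [575.8, 210.7, 126.7]
orientation: [-180.0, -0.1, -2.5]
wrist_force: [3.9, -1.2, 8.0]
finger_gap: 0.487
finger_force: 25.0
```

Emit:
step_arm --pt "20 0 0 0.0005 0 0 0" --pt "20 0 0 0 0 0 0" --pt "20 0 0 0 0 0 0"

```text
t: 13.75
position: [575.8, 210.7, 126.5]
orientation: [-180.0, -0.1, -2.5]
wrist_force: [2.6, -1.6, 11.7]
finger_gap: 0.49
finger_force: 25.0
```

Firm stop after about 18.5 mm: home. I'll relax the preload, then release and withdraw straight up.

Emit:
step_arm --pt "20 0 0 -0.0006 0 0 0" --pt "20 0 0 0 0 0 0" --pt "75 0 0 0 0 0 0" --pt "75 0 0 0 0 0 0" --pt "75 0 0 0 0 0 0" --pt "75 0 0 0 0 0 0" --pt "75 0 0 0 0 0 0" --pt "75 0 0 0 0 0 0"

```text
t: 14.55
position: [575.3, 210.6, 126.2]
orientation: [-180.0, 0.0, -2.5]
wrist_force: [-0.1, -0.1, 0.6]
finger_gap: 0.752
finger_force: 0.0
```

Emit:
step_arm --pt "75 0 0 -0.005 0 0 0" --pt "75 0 0 -0.015 0 0 0" --pt "75 0 0 -0.025 0 0 0" --pt "75 0 0 -0.03 0 0 0" --pt "75 0 0 -0.03 0 0 0" --pt "75 0.02 0 -0.03 0 0 0" --pt "75 0.03 0 -0.01 0 0 0" --pt "75 0.02 0 0 0 0 0" --pt "75 0 0 0 0 0 0" --pt "75 0 0 0 0 0 0"

```text
t: 15.55
position: [645.0, 207.8, 271.8]
orientation: [-180.0, 0.0, -2.4]
wrist_force: [-0.1, 0.0, 0.5]
finger_gap: 0.746
finger_force: 0.0
```

Run:
```python
from h import *
o=get_obs();print(o["t"],o["position"],o["wrist_force"],o["finger_gap"])
ims=[]
for n in("scene","top","wrist"):
    c=cam(n);im,d=capture(n);ims.append(im)
    for k in("holder","hole","seat","jar","dish","probe"):
        for r in spot_point(n,k)[:3]:
            W=toW(n,r["position"],c)
            if k in("jar","dish","probe") or (abs(W-[575,205,90])<[60,60,120]).all(): print(n,k,round(r["confidence"],2),W.round(1))
    P=cloud(d,c);m=(d>0)&(abs(P[...,1]-210)<35)&(P[...,0]>556)&(P[...,0]<620)&(P[...,2]>30)&(P[...,2]<185);q=P[m]
    if len(q): print("ext",np.percentile(q,[1,99],0).round(1))
save("f",np.hstack([cv2.resize(ims[0][150:310,330:480],(380,405),interpolation=2),cv2.resize(ims[2][200:360,245:395],(380,405),interpolation=2)]))
```

```text
15.55 [645.01986577 207.79748796 271.81418294] [-0.10917443  0.00710798  0.46615   ] 0.7459255858297534
scene hole 0.92 [554.1 215.6 138.9]
scene jar 0.75 [668.9 319.6   1.3]
scene dish 0.55 [637.7  66.7  -1.5]
scene probe 0.47 [ 492.1 -264.2    2.3]
ext [[556.1 185.3  49.9]
 [606.  242.7 174.3]]
top dish 0.96 [633.   67.2   2.7]
top probe 0.64 [ 492.4 -260.4    2.5]
ext [[583.  185.1  63.1]
 [600.8 186.6 136.5]]
wrist holder 0.81 [576.8 210.3  60. ]
wrist hole 0.71 [553.7 216.  141.8]
wrist seat 0.91 [552.6 213.  160.1]
wrist jar 0.98 [668.8 319.6   3.9]
wrist dish 0.91 [634.8  65.6   2.1]
wrist probe 0.79 [ 496.7 -262.     2.7]
ext [[556.4 187.9  63.3]
 [604.5 233.4 174.3]]
```

View pics/f.png

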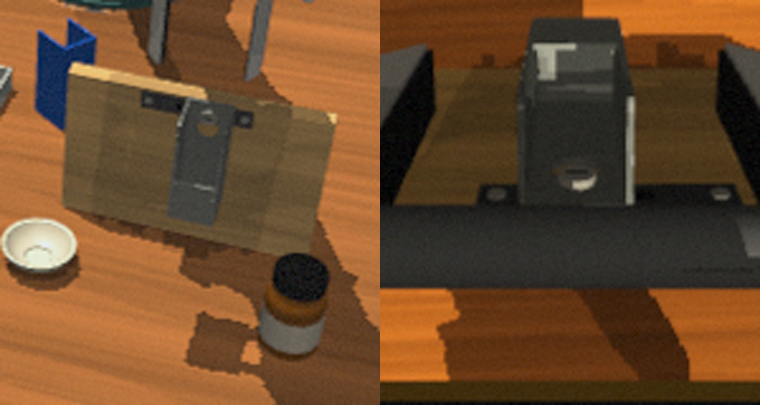

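The holder hangs upright and home (underside about 62 mm), gripper clear; jar, dish and probe are where they were.

```bash
python3 -c "
from workcell import close_job
print(close_job())"
```

```text
the job is handed in; nothing more can be done
None
```

The grey holder is hanging upright on the divider's screw, drawn down about 18.5 mm to a firm stop with its back flush against the board; the jar, dish and probe were not disturbed, and I handed the job in at about 16 s.

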